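# Make up two-part paint kits for wrapping

### The arm

A 6-joint arm with a two-finger parallel gripper is mounted at the origin on the work surface. World frame = base frame: x ahead of the robot, y to its left, z up, the work surface at z = 0. Lengths are in m, angles in rad, forces in N, time in s.
With the tool pointing down it reaches from about 0.2 to 0.875 m from the base axis. Payload 3.4 kg.
Tool frame: the origin (TCP) lies midway between the tips of the shut fingers; the grasp point (between the pads) lies 19 mm behind it; z points along the fingers, y is the line along which they close (so a half turn about z gives the same grasp; the last joint's range is limited). The gripper opens to 94 mm and grips with 3 to 60 N. Pads are 16 mm wide; open, the fingers measure 119 mm over their backs; the gripper's body (75 mm by 177 mm) begins 78 mm behind the grasp point.
Start: joints at [0.982, 0.276, 1.505, -0, 1.361, -0.121], TCP at [0.259, 0.513, 0.205] pointing down, gripper open.
Joint ranges: [-2.89, 2.89], [-0.75, 2.08], [0.22, 2.7], [-1.18, 4.32], [0.11, 2.71], [-2.7, 2.7]. Speed limits (rad/s): [2.57, 2.57, 3.14, 3.14, 3.14, 3.14].

### API

Orientations are given as [roll, pitch, yaw] about the fixed x, y, z axes, in that order (R = Rz(yaw) Ry(pitch) Rx(roll)).
In Python, from rig import * gives the robot as it stands.
- The arm moves only by the shell command python3 -m pendant 'ROWS' [FORCE]. ROWS is a JSON object of lists of equal length, an entry for each row: "grip": the gripper command: -1 is fully open, 1 is shut, values between are in proportion; "translation": the shift along the tool's x, y, z in cm, a list of three; "angular": the turn, a rotation vector about the tool's x, y, z in rad, a list of three. A call has 1 to 20 rows; each row is the pose to reach, as a shift and turn from the pose commanded when the call began, along the tool's axes at that moment; what a row does not reach only later rows make up. A row lasts 1/12 s, in which the tool goes at most 41.7 mm and 7.16 degrees, less where a joint would pass 70% of its speed; a pose out of reach is approached as far as the arm can. A call with a gripper value outside its range is refused whole. The fingers move at their own pace and stop on an object; FORCE is the grip in N (left out, the last holds). Time passes only in rows, so rows that repeat a pose let the fingers close. It gives the time, the measured TCP pose, the force, the opening and the grip force at its end, in the units of the state.
- get_state(): the state, without advancing time (a new reading comes with each control period).
- grab_frame(name): name is "scene" or "top" or "wrist"; returns (picture, depth): 384x512x3 uint8, red, green, blue; 384x512 float32, m along the optical axis (not along the pixel's ray), 0 where there is no reading.
- camera_info(name): a dict with "fx", "fy", "cx", "cy" (pixels), "R" (3x3) and "t" (3): a world point X has camera coordinates R X + t. Camera axes: x right, y down, z forward; pixel columns grow to the right and rows downward; lengths in m; the calibration is good to about 2 mm. The wrist camera is an equidistant fisheye: a pixel r from the principal point sees the ray r / f radians off the axis. A picture is of the moment at which its call begins: read the wrist's pose just before it. camera_info takes no time and is no camera call; for the wrist camera it gives the pose at the moment of the call.
- sign_off(): hands the job in; it is judged then, once.
The state is a dict: "time": time; "qpos": joint angles; "qd": joint speeds; "joint_efforts": joint torques, N m; "tcp_pos": TCP position; "eef_rot": TCP orientation; "wrist_force": force on the tool from outside, world axes, zero at the start; "torque": the same for the moment, N m; "grip_width": finger opening in m; "grip_force": force on a finger pad.
Only numpy, scipy, OpenCV 4.12 (cv2) and the standard library are available. Lean on these libraries where they do the work, as an engineer would, in place of code of your own. Each camera call takes 0.05 s, during which the arm holds its last target. There are 200 camera calls.

### The job

Make up the four two-part paint kits on the packing bench: stand one hardener tin on each base tin in the packing tray, the two larger hardeners on the two large base tins and the two smaller hardeners on the two small base tins, each sitting upright and flat in the sunken lid, inside its rim and about in the middle. Set them down gently rather than dropping them, and let no tin fall over. Leave the base tins standing where they are, and leave the flat putty tin and the oblong thinner tin in the stock tray.

Things in the scene. Friction and masses are not known exactly. Their poses are not given: they have to be found in the camera images.
- base_large_1: Large base tin (one of two alike), full, loose, 0.75 kg; round, black with a white label band, steel lid; sizes in mm: diameter 86, height 97. Sunken lid: inside a rim 7 wide and 4.5 high, a flat recess 72 across, its floor 92.5 above the underside. Origin: centre of the underside, z up. Stands in the packing tray: square cardboard, 250 x 250, floor 4, walls 22 high, tins two by two, 118 apart.
- base_large_2: Large base tin (one of two alike), full, loose, 0.75 kg; round, black with a white label band, steel lid; sizes in mm: diameter 86, height 97. Sunken lid: inside a rim 7 wide and 4.5 high, a flat recess 72 across, its floor 92.5 above the underside. Origin: centre of the underside, z up. Stands in the packing tray: square cardboard, 250 x 250, floor 4, walls 22 high, tins two by two, 118 apart.
- base_small_1: Small base tin (one of two alike), full, loose, 0.40 kg; round, black with a white label band, steel lid; sizes in mm: diameter 73, height 70. Sunken lid: inside a rim 6.5 wide and 4.5 high, a flat recess 60 across, its floor 65.5 above the underside. Origin: centre of the underside, z up. Stands in the packing tray.
- base_small_2: Small base tin (one of two alike), full, loose, 0.40 kg; round, black with a white label band, steel lid; sizes in mm: diameter 73, height 70. Sunken lid: inside a rim 6.5 wide and 4.5 high, a flat recess 60 across, its floor 65.5 above the underside. Origin: centre of the underside, z up. Stands in the packing tray.
- hardener_large_1: Larger hardener tin (one of two alike), loose, 0.13 to 0.21 kg; round, black with a white label band, steel lid; sizes in mm: diameter 57, height 62. Origin: centre of the underside, z up. Starts in the stock tray: oblong cardboard, 240 x 350, floor 4, walls 18 high, where six small things stand in two rows of three, about 100 apart, in any order.
- hardener_large_2: Larger hardener tin (one of two alike), loose, 0.13 to 0.21 kg; round, black with a white label band, steel lid; sizes in mm: diameter 57, height 62. Origin: centre of the underside, z up. Starts in the stock tray: oblong cardboard, 240 x 350, floor 4, walls 18 high, where six small things stand in two rows of three, about 100 apart, in any order.
- hardener_small_1: Smaller hardener tin, round, black with a white label band, steel lid: diameter 46, height 42, 0.06 to 0.10 kg. Origin: centre of the underside, z up. Stands at the start in the stock tray. One of two alike. (sizes in mm)
- hardener_small_2: Smaller hardener tin, round, black with a white label band, steel lid: diameter 46, height 42, 0.06 to 0.10 kg. Origin: centre of the underside, z up. Stands at the start in the stock tray. One of two alike. (sizes in mm)
- putty_tin: Flat round putty tin, bare steel without label, diameter 68, height 26 mm, in the stock tray; not part of the kits. Origin: centre of the underside, z up.
- thinner_tin: Small oblong thinner tin, steel with a white label, 56 x 36 mm and 64 high, with a black screw cap up to 80 mm, in the stock tray; not part of the kits. Origin: centre of the underside, z up, x along its long side.
Mind the look-alikes: they are no part of the job. Leave any turquoise look-alike of the base_large_2 alone. Leave any red look-alike of the hardener_small_1 alone.

How it is judged:
At the end, for the whole second after the job is handed in: Each base tin carries a hardener of its size: underside within 2 mm of the recess floor, centres within 10 mm, tilt under 0.05 rad, at rest. Base tins upright (0.05 rad), moved under 25 mm; putty and thinner tins upright (0.1 rad), moved under 30 mm (((horizontal distance between hardener_large_1 and base_large_1 below 0.01 m and z of hardener_large_1 in the frame of base_large_1 between 0.0905 and 0.0945 m and angle between hardener_large_1's own z axis and vertical below 0.05 rad) or (horizontal distance between hardener_large_2 and base_large_1 below 0.01 m and z of hardener_large_2 in the frame of base_large_1 between 0.0905 and 0.0945 m and angle between hardener_large_2's own z axis and vertical below 0.05 rad)) and ((horizontal distance between hardener_large_1 and base_large_2 below 0.01 m and z of hardener_large_1 in the frame of base_large_2 between 0.0905 and 0.0945 m and angle between hardener_large_1's own z axis and vertical below 0.05 rad) or (horizontal distance between hardener_large_2 and base_large_2 below 0.01 m and z of hardener_large_2 in the frame of base_large_2 between 0.0905 and 0.0945 m and angle between hardener_large_2's own z axis and vertical below 0.05 rad)) and ((horizontal distance between hardener_small_1 and base_small_1 below 0.01 m and z of hardener_small_1 in the frame of base_small_1 between 0.0635 and 0.0675 m and angle between hardener_small_1's own z axis and vertical below 0.05 rad) or (horizontal distance between hardener_small_2 and base_small_1 below 0.01 m and z of hardener_small_2 in the frame of base_small_1 between 0.0635 and 0.0675 m and angle between hardener_small_2's own z axis and vertical below 0.05 rad)) and ((horizontal distance between hardener_small_1 and base_small_2 below 0.01 m and z of hardener_small_1 in the frame of base_small_2 between 0.0635 and 0.0675 m and angle between hardener_small_1's own z axis and vertical below 0.05 rad) or (horizontal distance between hardener_small_2 and base_small_2 below 0.01 m and z of hardener_small_2 in the frame of base_small_2 between 0.0635 and 0.0675 m and angle between hardener_small_2's own z axis and vertical below 0.05 rad)) and linear speed of each of hardener_large_1, hardener_large_2, hardener_small_1, hardener_small_2 below 0.02 m/s and distance of each of base_large_1, base_large_2, base_small_1, base_small_2 from where it was at the start of the episode below 0.025 m and angle between each of base_large_1, base_large_2, base_small_1, base_small_2's own z axis and vertical below 0.05 rad and distance of each of putty_tin, thinner_tin from where it was at the start of the episode below 0.03 m and angle between each of putty_tin, thinner_tin's own z axis and vertical below 0.1 rad); the robot touches nothing.
It fails at once if a tin is knocked over (tilted more than 0.6 rad) (angle between any of base_large_1, base_large_2, base_small_1, base_small_2, hardener_large_1, hardener_large_2, hardener_small_1, hardener_small_2, putty_tin, thinner_tin's own z axis and vertical above 0.6 rad).
It fails at once if a hardener tin is dropped or thrown (faster than 0.7 m/s while no finger touches it) ((linear speed of hardener_large_1 above 0.7 m/s and contact force between hardener_large_1 and the fingers below 0.05 N) or (linear speed of hardener_large_2 above 0.7 m/s and contact force between hardener_large_2 and the fingers below 0.05 N) or (linear speed of hardener_small_1 above 0.7 m/s and contact force between hardener_small_1 and the fingers below 0.05 N) or (linear speed of hardener_small_2 above 0.7 m/s and contact force between hardener_small_2 and the fingers below 0.05 N)).
It also fails if it takes over 109 s, if anything falls off the work surface, if the arm or the gripper's body presses on something with over 40 N, if the wrist force passes 120 N, or if a joint passes its speed limit or range.

## Working session

There is one attempt and no reset: what is moved stays moved. The work goes in short steps, Python scripts to look and compute and a shell command to move; the robot and the scene stay as the last step left them, time stands still between calls to the robot, and variables do not carry over. Pictures are saved under pics/ and viewed, at most 14 in all, crops included, and the job is handed in when it is done.

```bash
ls; mkdir -p pics
python3 - <<'E'
from rig import *
import cv2
for n in("top","scene"):
    p,d=grab_frame(n); cv2.imwrite(f"pics/{n}0.png",p[:,:,::-1])
    import numpy as np; np.savez(f"{n}0.npz",p=p,d=d)
    c=camera_info(n); print(n,c)
print(get_state())
E
```

```text
pics
top {'fx': 452.2934869452889, 'fy': 452.2934869452889, 'cx': 257.28829558690234, 'cy': 187.57310785672075, 'R': array([[ 0.02747021, -0.99942736, -0.01975677],
       [-0.99713947, -0.0260044 , -0.07096942],
       [ 0.07041502,  0.0216498 , -0.99728281]]), 't': array([-0.05267195,  0.55819594,  1.33322602])}
scene {'fx': 454.5745234416293, 'fy': 454.5745234416293, 'cx': 258.67695723379137, 'cy': 186.9126982891692, 'R': array([[-0.86987095,  0.4931335 , -0.01199517],
       [ 0.30302351,  0.51501927, -0.80183035],
       [-0.38923167, -0.70112374, -0.59743134]]), 't': array([ 0.5238134 , -0.11770965,  1.53219638])}
{'time': 0.1, 'qpos': array([ 9.82010079e-01,  2.76507130e-01,  1.50593448e+00, -1.36449790e-05,
        1.36069856e+00, -1.21022008e-01]), 'qd': array([-7.81015562e-04, -2.12688497e-03, -3.49045833e-03,  1.26428659e-03,
        4.25643018e-05, -2.57039051e-04]), 'joint_efforts': array([ 1.82521901e-03, -4.05456948e+01, -2.37781388e+01,  7.02596339e-02,
        2.99077167e-02, -1.08004963e-05]), 'tcp_pos': array([0.25901746, 0.51282368, 0.20473399]), 'eef_rot': array([-3.14005485e+00, -1.73583710e-04,  2.67383114e+00]), 'wrist_force': array([-0.14199803, -0.10157351,  0.24536736]), 'torque': array([ 0.00716047,  0.03698361, -0.00452627]), 'grip_force': 0.0, 'grip_width': 0.09408596922647167}
```

View pics/top0.png

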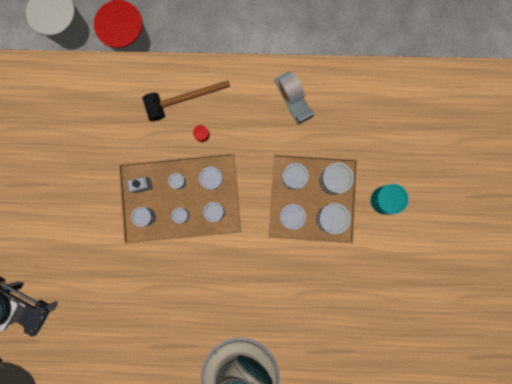

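View pics/scene0.png

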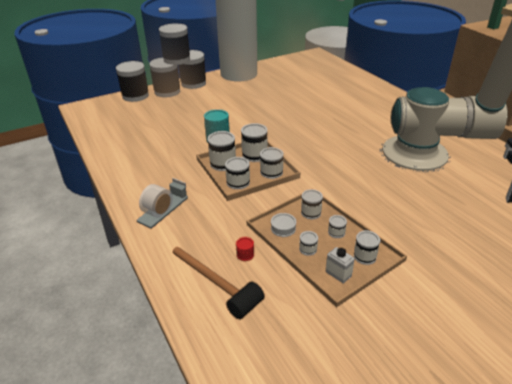

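The top view shows the stock tray with the thinner at (138,184), small hardeners at (176,181) and (180,216), the putty tin at (210,178), and large hardeners at (142,217) and (213,212). In the packing tray the small bases are at (296,176) and (293,217), and the large bases at (338,178) and (335,218).

Possible mix-ups:
- **Small hardener:** the red tin at (201,133).
- **Large base:** the turquoise tin at (392,199).
- **Large hardener:** the putty tin at (210,178).

By the description I use only the label-banded steel-lidded tins. Next I measure them and take one close crop to check.

```bash
cat > meas.py <<'E'
import numpy as np, cv2
from rig import *
def world(cam,d):
    v,u=np.mgrid[:384,:512]; P=np.stack([(u-cam["cx"])/cam["fx"]*d,(v-cam["cy"])/cam["fy"]*d,d],-1)
    return (P-cam["t"])@cam["R"]
def ray(cam,u,v,z):
    r=np.array([(u-cam["cx"])/cam["fx"],(v-cam["cy"])/cam["fy"],1])@cam["R"]; o=-cam["R"].T@cam["t"]
    return o+r*(z-o[2])/r[2]
def tins(d,cam,seeds):
    W=world(cam,d); out={}
    for k,(u,v,z) in seeds.items():
        m=((abs(W[...,2]-z)<.008)&(d>0)).astype(np.uint8)
        b=np.zeros_like(m); b[v-22:v+22,u-22:u+22]=1
        n,l,s,c=cv2.connectedComponentsWithStats(m*b)
        i=1+np.argmax(s[1:,4]); cs,_=cv2.findContours((l==i).astype(np.uint8),0,1)
        (cu,cv_),r=cv2.minEnclosingCircle(cs[0]); M=cv2.moments(cv2.convexHull(cs[0])); cu,cv_=M["m10"]/M["m00"],M["m01"]/M["m00"]
        p=ray(cam,cu,cv_,z); out[k]=p
        print(k,np.round([cu,cv_],1),"dia",round(2*r/452*(p+[0,0,0])[2]*0+2*r/452*np.median(d[l==i])*1000),np.round(p*1000),"zmed",round(1000*np.median(W[l==i][:,2])))
    return out
SEEDS=dict(HLa=(142,217,.066),HLb=(213,212,.066),HSa=(176,181,.046),HSb=(180,216,.046),put=(210,178,.030),thin=(138,184,.068),
 BSa=(296,176,.074),BSb=(293,217,.074),BLa=(338,178,.101),BLb=(335,218,.101))
E
python3 - <<'E'
from meas import *
a=np.load("top0.npz"); tins(a["d"],camera_info("top"),SEEDS)
cv2.imwrite("pics/crop.png",cv2.resize(a["p"][145:245,115:415,::-1],None,fx=2.6,fy=2.6,interpolation=2))
E
```

```text
HLa [141.  216.4] dia 58 [464. 295.  66.] zmed 63
HLb [213.2 211.5] dia 57 [484.  87.  66.] zmed 64
HSa [176.1 180.5] dia 47 [572. 201.  46.] zmed 44
HSb [179.4 215. ] dia 47 [471. 187.  46.] zmed 44
put [210.2 177.5] dia 68 [585. 103.  30.] zmed 28
thin [137.6 183.7] dia 62 [558. 308.  68.] zmed 69
BSa [295.4 175.3] dia 73 [ 594. -147.   74.] zmed 71
BSb [293.  216.1] dia 73 [ 477. -143.   74.] zmed 71
BLa [338.  177.4] dia 86 [ 588. -265.  101.] zmed 98
BLb [334.9 218.1] dia 87 [ 474. -258.  101.] zmed 98
```

View pics/crop.png

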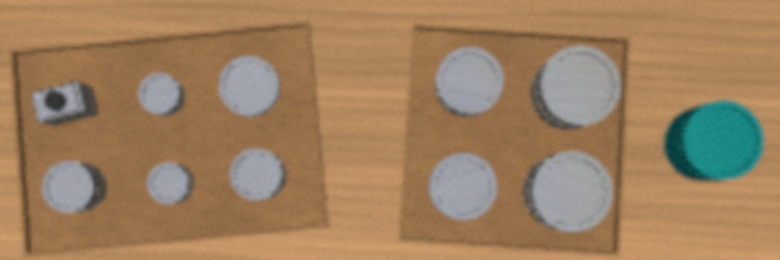

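The crop matches the choice: diameters are 57, 47, 68, 73 and 86 mm, and the red and turquoise look-alikes stay separate. The yaw can stay as it is. First I go above the larger hardener HLa (464,295).

```bash
cat > rel.py <<'E'
import sys,numpy as np
from rig import *
from scipy.spatial.transform import Rotation as Ro
s=get_state(); R=Ro.from_euler("xyz",s["eef_rot"]).as_matrix(); p=s["tcp_pos"]*1000
print("tcp",p.round(1),"t",round(s["time"],1))
for a in sys.argv[1:]:
    q=np.array([float(x) for x in a.split(",")]); print(a,"->cm",(R.T@(q-p)/10).round(2)); p=q
E
python3 rel.py 464,295,150 464,295,29
```

```text
tcp [259.  512.8 204.7] t 0.1
464,295,150 ->cm [-28.12 -10.19   5.48]
464,295,29 ->cm [-0.    0.02 12.1 ]
```

```bash
python3 -m pendant '{"grip":[-1,-1,-1,-1,-1,-1,-1,-1,-1,-1,-1,-1],"translation":[[-28.1,-10.2,0],[-28.1,-10.2,0],[-28.1,-10.2,0],[-28.1,-10.2,0],[-28.1,-10.2,0],[-28.1,-10.2,0],[-28.1,-10.2,0],[-28.1,-10.2,0],[-28.1,-10.2,5.5],[-28.1,-10.2,5.5],[-28.1,-10.2,5.5],[-28.1,-10.2,5.5]],"angular":[[0,0,0],[0,0,0],[0,0,0],[0,0,0],[0,0,0],[0,0,0],[0,0,0],[0,0,0],[0,0,0],[0,0,0],[0,0,0],[0,0,0]]}' 25
python3 - <<'E'
from meas import *
c=camera_info("wrist"); p,d=grab_frame("wrist"); cv2.imwrite("pics/w1.png",p[:,:,::-1]); np.savez("w1.npz",p=p,d=d,**c)
print(c,get_state()["tcp_pos"])
E
```

```text
time: 1.1
tcp_pos: [0.4634, 0.2955, 0.1498]
eef_rot: [-3.14, -0.002, 2.674]
wrist_force: [0.7, -0.5, 0.7]
grip_width: 0.0937
grip_force: 0.0
{'fx': 297.3186396354542, 'fy': 297.3186396354542, 'cx': 256.1054853833573, 'cy': 196.39297349766187, 'R': array([[ 4.51399262e-01,  8.92321702e-01, -8.27809050e-04],
       [ 8.68298247e-01, -4.39032310e-01,  2.30886953e-01],
       [ 2.05662004e-01, -1.04940986e-01, -9.72980231e-01]]), 't': array([-0.47259848, -0.28386305,  0.27057062])} [0.46427233 0.29605968 0.15098726]
```

View pics/w1.png

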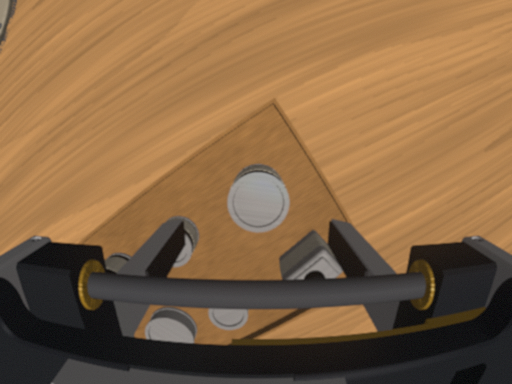

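The wrist view shows HLa's lid at about (258,202), midway between the fingers, with the thinner at (315,265) clear of the fingers. I check the lid's position with a fisheye ray.

```bash
cat >> meas.py <<'E'
def wlid(p,c,u0,v0,z,rad):
    g=cv2.medianBlur(cv2.cvtColor(p,cv2.COLOR_RGB2HSV),5); m=((g[...,1]<70)&(g[...,2]>120)).astype(np.uint8)
    b=np.zeros_like(m); cv2.circle(b,(u0,v0),rad,1,-1)
    n,l,s,_=cv2.connectedComponentsWithStats(m*b); i=1+np.argmax(s[1:,4])
    cs,_=cv2.findContours((l==i).astype(np.uint8),0,1); k=max(cs,key=cv2.contourArea)
    q=k[:,0].astype(float); x,y=(q[:,0]-c["cx"])/c["fx"],(q[:,1]-c["cy"])/c["fy"]; t=np.hypot(x,y)
    D=np.stack([np.sin(t)*x/t,np.sin(t)*y/t,np.cos(t)],1)@c["R"]; o=-c["R"].T@c["t"]
    W=(o+D*((z-o[2])/D[:,2])[:,None])*1000
    (a,bb),r=cv2.minEnclosingCircle(W[:,:2].astype(np.float32)); print("wrist lid",round(a,1),round(bb,1),"dia",round(2*r,1))
E
python3 - <<'E'
from meas import *
a=np.load("w1.npz"); wlid(a["p"],a,258,202,.066,45)
E
```

```text
wrist lid 465.2 296.8 dia 58.6
```

The wrist and top views agree within 2 mm, so I descend, grip and lift.

```bash
python3 -m pendant '{"grip":[-1,-1,-1,-1,-1,-1,-1,1,1,1,1,1,1,1,1,1,1,1,1,1],"translation":[[0,0,3],[0,0,6],[0,0,9],[0,0,11],[0,0,12.1],[0,0,12.1],[0,0,12.1],[0,0,12.1],[0,0,12.1],[0,0,12.1],[0,0,12.1],[0,0,12.1],[0,0,12.1],[0,0,12.1],[0,0,11.5],[0,0,10],[0,0,7],[0,0,3.5],[0,0,0],[0,0,-3]],"angular":[[0,0,0],[0,0,0],[0,0,0],[0,0,0],[0,0,0],[0,0,0],[0,0,0],[0,0,0],[0,0,0],[0,0,0],[0,0,0],[0,0,0],[0,0,0],[0,0,0],[0,0,0],[0,0,0],[0,0,0],[0,0,0],[0,0,0],[0,0,0]]}' 25; python3 rel.py 464,295,210 474,-258,210 474,-258,122
```

```text
time: 2.82
tcp_pos: [0.4639, 0.2953, 0.1826]
eef_rot: [3.141, 0.0, 2.674]
wrist_force: [0.8, 0.6, -1.8]
grip_width: 0.0565
grip_force: 25.0
tcp [463.9 295.3 182.6] t 2.8
464,295,210 ->cm [-0.02 -0.03 -2.74]
474,-258,210 ->cm [-2.583e+01 -4.891e+01 -1.000e-02]
474,-258,122 ->cm [ 0.  -0.   8.8]
```

```bash
python3 -m pendant '{"grip":[1,1,1,1,1,1,1,1,1,1,1,1,1,1,1,1,1,1,1,1],"translation":[[-0.5,-1,-1],[-1.5,-2.5,-2],[-3,-5,-2.7],[-4.5,-8,-2.7],[-6,-11,-2.7],[-8,-14.5,-2.7],[-10,-18,-2.7],[-12,-22,-2.7],[-14,-26,-2.7],[-16,-30,-2.7],[-18,-34,-2.7],[-20,-37.5,-2.7],[-21.5,-41,-2.7],[-23,-43.5,-2.7],[-24,-45.5,-2.7],[-25,-47,-2.7],[-25.5,-48.2,-2.7],[-25.8,-48.9,-2.7],[-25.8,-48.9,-2.7],[-25.8,-48.9,-2.7]],"angular":[[0,0,0],[0,0,0],[0,0,0],[0,0,0],[0,0,0],[0,0,0],[0,0,0],[0,0,0],[0,0,0],[0,0,0],[0,0,0],[0,0,0],[0,0,0],[0,0,0],[0,0,0],[0,0,0],[0,0,0],[0,0,0],[0,0,0],[0,0,0]]}'
python3 rel.py 474,-258,122
python3 - <<'E'
from meas import *
c=camera_info("wrist"); p,d=grab_frame("wrist"); cv2.imwrite("pics/w2.png",p[:,:,::-1]); np.savez("w2.npz",p=p,d=d,**c)
E
```

```text
time: 4.48
tcp_pos: [0.4733, -0.2565, 0.2069]
eef_rot: [3.141, -0.002, 2.674]
wrist_force: [0.4, 0.6, -1.7]
grip_width: 0.057
grip_force: 25.0
tcp [ 473.3 -256.5  206.9] t 4.5
474,-258,122 ->cm [-0.15 -0.1   8.49]
```

View pics/w2.png

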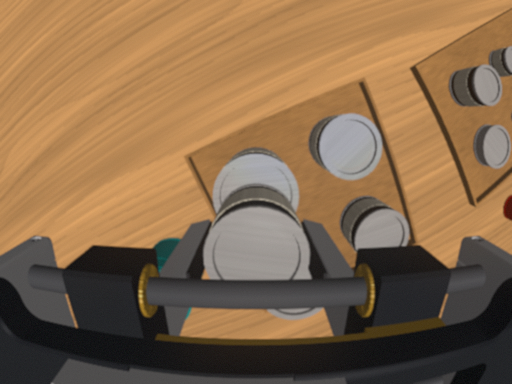

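The wrist view shows the held tin at (255,240), centred over the large base at (257,185). I lower it, slowly at the end.

```bash
python3 -m pendant '{"grip":[1,1,1,1,1,1,1,1,1,1,1,1],"translation":[[-0.1,-0.1,1.5],[-0.1,-0.1,3.5],[-0.1,-0.1,5.5],[-0.1,-0.1,7],[-0.1,-0.1,7.6],[-0.1,-0.1,7.9],[-0.1,-0.1,8.1],[-0.1,-0.1,8.2],[-0.1,-0.1,8.3],[-0.1,-0.1,8.4],[-0.1,-0.1,8.4],[-0.1,-0.1,8.4]],"angular":[[0,0,0],[0,0,0],[0,0,0],[0,0,0],[0,0,0],[0,0,0],[0,0,0],[0,0,0],[0,0,0],[0,0,0],[0,0,0],[0,0,0]]}'
```

```text
time: 5.53
tcp_pos: [0.4745, -0.2588, 0.1238]
eef_rot: [-3.142, 0.001, 2.674]
wrist_force: [0.9, 0.2, -1.9]
grip_width: 0.0564
grip_force: 25.0
```

```bash
python3 -m pendant '{"grip":[1,1,1],"translation":[[0,0,0.1],[0,0,0.2],[0,0,0.2]],"angular":[[0,0,0],[0,0,0],[0,0,0]]}'; python3 -m pendant '{"grip":[1,1],"translation":[[0,0,0.1],[0,0,0.1]],"angular":[[0,0,0],[0,0,0]]}'
```

```text
time: 5.78
tcp_pos: [0.4746, -0.2589, 0.1224]
eef_rot: [-3.142, 0.001, 2.674]
wrist_force: [-1.7, 1.1, 4.5]
grip_width: 0.0566
grip_force: 25.0
time: 5.95
tcp_pos: [0.4746, -0.2589, 0.1223]
eef_rot: [-3.141, 0.002, 2.674]
wrist_force: [-3.2, 1.7, 9.8]
grip_width: 0.0566
grip_force: 25.0
```

Contact. I open and rise.

```bash
python3 -m pendant '{"grip":[1,0.1,-0.1,-0.4,-0.7,-0.9,-0.9,-0.9,-0.9,-0.9,-0.9],"translation":[[0,0,-0.1],[0,0,-0.1],[0,0,-0.1],[0,0,-0.1],[0,0,-0.1],[0,0,-0.1],[0,0,-1.5],[0,0,-4],[0,0,-7.5],[0,0,-10],[0,0,-10]],"angular":[[0,0,0],[0,0,0],[0,0,0],[0,0,0],[0,0,0],[0,0,0],[0,0,0],[0,0,0],[0,0,0],[0,0,0],[0,0,0]]}'
python3 - <<'E'
from meas import *
c=camera_info("wrist"); p,d=grab_frame("wrist"); cv2.imwrite("pics/w3.png",p[:,:,::-1])
E
python3 rel.py 484,87,215 484,87,140 484,87,29
```

```text
time: 6.87
tcp_pos: [0.4772, -0.2606, 0.2256]
eef_rot: [-3.14, 0.01, 2.674]
wrist_force: [0.8, -0.4, 0.9]
grip_width: 0.0891
grip_force: 0.0
tcp [ 475.9 -259.8  223. ] t 6.9
484,87,215 ->cm [14.92 31.32  0.68]
484,87,140 ->cm [0.04 0.01 7.5 ]
484,87,29 ->cm [7.00e-02 1.00e-02 1.11e+01]
```

View pics/w3.png

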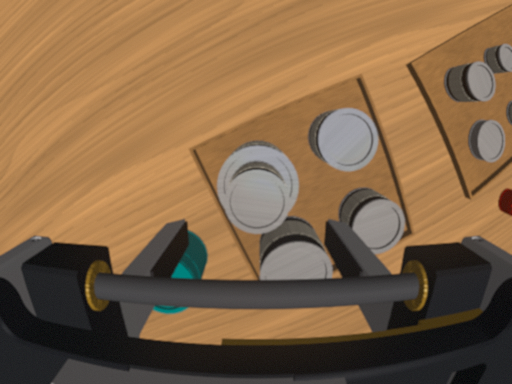

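HLa stands upright inside the rim of its base, at (257,195). Next is HLb.

```bash
python3 -m pendant '{"grip":[-1,-1,-1,-1,-1,-1,-1,-1,-1,-1,-1,-1,-1,-1,-1],"translation":[[1.5,3,0],[3,6.5,0],[4.5,10,0],[6,13,0],[8,16.5,0],[9.5,20,0],[11,23.5,0],[12.5,27,2],[13.8,29.5,4],[14.6,31,6],[15,31.4,7.5],[15,31.4,8],[15,31.4,8],[15,31.4,8],[15,31.4,8]],"angular":[[0,0,0],[0,0,0],[0,0,0],[0,0,0],[0,0,0],[0,0,0],[0,0,0],[0,0,0],[0,0,0],[0,0,0],[0,0,0],[0,0,0],[0,0,0],[0,0,0],[0,0,0]]}'; python3 rel.py 484,88,29
```

```text
time: 8.17
tcp_pos: [0.4828, 0.0885, 0.141]
eef_rot: [3.141, 0.001, 2.673]
wrist_force: [-0.4, -0.1, 0.8]
grip_width: 0.0939
grip_force: 0.0
tcp [482.8  88.5 141. ] t 8.2
484,88,29 ->cm [-0.12  0.   11.2 ]
```

```bash
python3 -m pendant '{"grip":[-1,-1,-1,-1,-1,-1,-1,1,1,1,1,1,1,1,1,1,1,1,1,1],"translation":[[-0.1,0,3],[-0.1,0,6],[-0.1,0,9],[-0.1,0,10.5],[-0.1,0,11.2],[-0.1,0,11.2],[-0.1,0,11.2],[-0.1,0,11.2],[-0.1,0,11.2],[-0.1,0,11.2],[-0.1,0,11.2],[-0.1,0,11.2],[-0.1,0,11.2],[-0.1,0,11.2],[-0.1,0,10.5],[-0.1,0,9],[-0.1,0,6],[-0.1,0,2.5],[-0.1,0,-1],[-0.1,0,-4]],"angular":[[0,0,0],[0,0,0],[0,0,0],[0,0,0],[0,0,0],[0,0,0],[0,0,0],[0,0,0],[0,0,0],[0,0,0],[0,0,0],[0,0,0],[0,0,0],[0,0,0],[0,0,0],[0,0,0],[0,0,0],[0,0,0],[0,0,0],[0,0,0]]}' 25; python3 rel.py 588,-265,215 588,-265,124
```

```text
time: 9.83
tcp_pos: [0.4829, 0.0889, 0.1829]
eef_rot: [3.141, 0.001, 2.674]
wrist_force: [1.0, 0.1, -0.6]
grip_width: 0.0564
grip_force: 25.0
tcp [482.9  88.9 182.9] t 9.8
588,-265,215 ->cm [-25.34 -26.84  -3.21]
588,-265,124 ->cm [ 0.01 -0.01  9.1 ]
```

```bash
python3 -m pendant '{"grip":[1,1,1,1,1,1,1,1,1,1,1,1,1,1,1,1,1,1],"translation":[[-0.5,-0.5,-1],[-1.5,-1.5,-2],[-3,-3,-3],[-5,-5.5,-3],[-7,-7.5,-3],[-9,-9.5,-3],[-11.5,-12,-3],[-14,-15,-3],[-16.5,-17.5,-3],[-19,-20,-3],[-21,-22,-3],[-22.5,-24,-3],[-24,-25.5,-3],[-25,-26.4,-3],[-25.3,-26.8,-3],[-25.3,-26.8,-3],[-25.3,-26.8,-3],[-25.3,-26.8,-3]],"angular":[[0,0,0],[0,0,0],[0,0,0],[0,0,0],[0,0,0],[0,0,0],[0,0,0],[0,0,0],[0,0,0],[0,0,0],[0,0,0],[0,0,0],[0,0,0],[0,0,0],[0,0,0],[0,0,0],[0,0,0],[0,0,0]]}'; python3 rel.py 588,-265,124
```

```text
time: 11.33
tcp_pos: [0.5875, -0.263, 0.2104]
eef_rot: [3.141, -0.001, 2.675]
wrist_force: [-0.6, -0.6, -1.3]
grip_width: 0.0566
grip_force: 25.0
tcp [ 587.5 -263.   210.4] t 11.3
588,-265,124 ->cm [-0.14 -0.16  8.64]
```

```bash
python3 -m pendant '{"grip":[1,1,1,1,1,1,1,1,1,1,1,1,1],"translation":[[-0.1,-0.1,1.5],[-0.1,-0.1,3.5],[-0.1,-0.1,5.5],[-0.1,-0.1,7],[-0.1,-0.1,7.6],[-0.1,-0.1,8],[-0.1,-0.1,8.3],[-0.1,-0.1,8.4],[-0.1,-0.1,8.5],[-0.1,-0.1,8.6],[-0.1,-0.1,8.7],[-0.1,-0.1,8.75],[-0.1,-0.1,8.75]],"angular":[[0,0,0],[0,0,0],[0,0,0],[0,0,0],[0,0,0],[0,0,0],[0,0,0],[0,0,0],[0,0,0],[0,0,0],[0,0,0],[0,0,0],[0,0,0]]}'
```

```text
time: 12.42
tcp_pos: [0.5884, -0.2659, 0.1231]
eef_rot: [3.141, 0.0, 2.674]
wrist_force: [-0.5, -0.2, -1.7]
grip_width: 0.0567
grip_force: 25.0
```

```bash
python3 -m pendant '{"grip":[1,1,1],"translation":[[0,0,0.1],[0,0,0.2],[0,0,0.2]],"angular":[[0,0,0],[0,0,0],[0,0,0]]}'
```

```text
time: 12.67
tcp_pos: [0.5885, -0.2659, 0.1213]
eef_rot: [3.142, 0.0, 2.674]
wrist_force: [-0.0, 0.1, 0.8]
grip_width: 0.0565
grip_force: 25.0
```

```bash
python3 -m pendant '{"grip":[1,1,0.1,-0.1,-0.4,-0.7,-0.9,-0.9,-0.9,-0.9,-0.9,-0.9],"translation":[[0,0,0.05],[0,0,0.05],[0,0,0],[0,0,0],[0,0,0],[0,0,0],[0,0,0],[0,0,-1.5],[0,0,-4],[0,0,-7.5],[0,0,-9.5],[0,0,-9.5]],"angular":[[0,0,0],[0,0,0],[0,0,0],[0,0,0],[0,0,0],[0,0,0],[0,0,0],[0,0,0],[0,0,0],[0,0,0],[0,0,0],[0,0,0]]}'
python3 rel.py 572,202,215
```

```text
time: 13.67
tcp_pos: [0.5909, -0.2673, 0.2211]
eef_rot: [-3.141, 0.01, 2.674]
wrist_force: [0.8, -0.3, 0.7]
grip_width: 0.0892
grip_force: 0.0
tcp [ 590.9 -267.3  221.1] t 13.7
572,202,215 ->cm [22.85 41.03  0.37]
```

```bash
python3 -m pendant '{"grip":[-1,-1,-1,-1,-1,-1,-1,-1,-1,-1,-1,-1,-1,-1,-1,-1,-1,-1],"translation":[[1,2,0],[2.5,4.5,0],[4,7.5,0],[6,11,0],[8,14.5,0],[10,18,0],[12,21.5,0],[14,25,0],[16,29,0],[18,32.5,0],[19.5,36,0],[21,38.5,1],[22,40,3],[22.6,41,5.5],[22.6,41,8],[22.6,41,9],[22.6,41,9],[22.6,41,9]],"angular":[[0,0,0],[0,0,0],[0,0,0],[0,0,0],[0,0,0],[0,0,0],[0,0,0],[0,0,0],[0,0,0],[0,0,0],[0,0,0],[0,0,0],[0,0,0],[0,0,0],[0,0,0],[0,0,0],[0,0,0],[0,0,0]]}'; python3 rel.py 572.5,202,16
python3 - <<'E'
from meas import *
c=camera_info("wrist"); p,d=grab_frame("wrist"); cv2.imwrite("pics/w4.png",p[:,:,::-1]); wlid(p,c,258,210,.046,45)
E
```

```text
time: 15.17
tcp_pos: [0.5713, 0.2016, 0.1253]
eef_rot: [-3.141, -0.001, 2.673]
wrist_force: [0.3, 0.1, -0.8]
grip_width: 0.0943
grip_force: 0.0
tcp [571.3 201.6 125.3] t 15.2
572.5,202,16 ->cm [-0.1   0.11 10.93]
wrist lid 573.2 204.1 dia 48.9
```

View pics/w4.png

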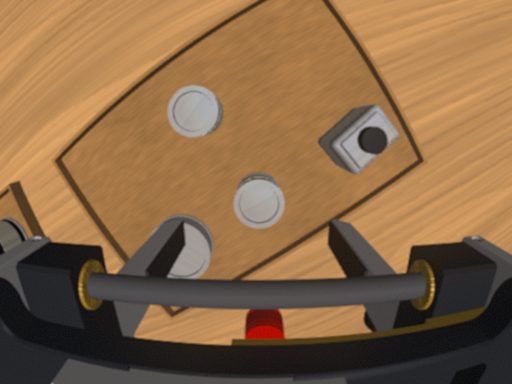

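The wrist view shows HSa at (259,200) between the fingers, putty at (185,248) and thinner at (365,138), both clear. The red look-alike is at (265,325), outside the tray. I grasp HSa.

```bash
python3 -m pendant '{"grip":[-0.8,-0.8,-0.8,-0.8,-0.8,-0.8,-0.8,1,1,1,1,1,1,1,1,1,1,1,1,1],"translation":[[-0.1,0.15,3],[-0.1,0.15,6],[-0.1,0.15,9],[-0.1,0.15,10.5],[-0.1,0.15,10.9],[-0.1,0.15,10.9],[-0.1,0.15,10.9],[-0.1,0.15,10.9],[-0.1,0.15,10.9],[-0.1,0.15,10.9],[-0.1,0.15,10.9],[-0.1,0.15,10.9],[-0.1,0.15,10.9],[-0.1,0.15,10.9],[-0.1,0.15,10.9],[-0.1,0.15,10],[-0.1,0.15,7],[-0.1,0.15,3.5],[-0.1,0.15,0],[-0.1,0.15,-3.5]],"angular":[[0,0,0],[0,0,0],[0,0,0],[0,0,0],[0,0,0],[0,0,0],[0,0,0],[0,0,0],[0,0,0],[0,0,0],[0,0,0],[0,0,0],[0,0,0],[0,0,0],[0,0,0],[0,0,0],[0,0,0],[0,0,0],[0,0,0],[0,0,0]]}' 20; python3 rel.py 594,-146,215 594,-146,84
```

```text
time: 16.88
tcp_pos: [0.5725, 0.2028, 0.1627]
eef_rot: [-3.141, -0.001, 2.674]
wrist_force: [0.4, -0.2, -1.7]
grip_width: 0.0457
grip_force: 20.0
tcp [572.5 202.8 162.7] t 16.9
594,-146,215 ->cm [-17.64 -30.17  -5.23]
594,-146,84 ->cm [-1.00e-02  1.00e-02  1.31e+01]
```

```bash
python3 -m pendant '{"grip":[1,1,1,1,1,1,1,1,1,1,1,1,1,1,1,1,1,1],"translation":[[-0.3,-0.5,-1],[-1,-1.5,-2],[-2,-3.5,-3],[-3.5,-6,-3.5],[-5,-8.5,-3.5],[-6.5,-11,-3.5],[-8,-14,-3.5],[-9.5,-17,-3.5],[-11,-19.5,-3.5],[-12.5,-22,-3.5],[-14,-24.5,-3.5],[-15.5,-27,-3.5],[-16.5,-28.5,-3.5],[-17.3,-29.6,-3.5],[-17.6,-30.2,-3.5],[-17.6,-30.2,-3.5],[-17.6,-30.2,-3.5],[-17.6,-30.2,-3.5]],"angular":[[0,0,0],[0,0,0],[0,0,0],[0,0,0],[0,0,0],[0,0,0],[0,0,0],[0,0,0],[0,0,0],[0,0,0],[0,0,0],[0,0,0],[0,0,0],[0,0,0],[0,0,0],[0,0,0],[0,0,0],[0,0,0]]}'; python3 rel.py 594,-146,83.5
```

```text
time: 18.38
tcp_pos: [0.5936, -0.1448, 0.1957]
eef_rot: [3.141, -0.001, 2.675]
wrist_force: [0.3, 0.5, -0.8]
grip_width: 0.0462
grip_force: 20.0
tcp [ 593.6 -144.8  195.7] t 18.4
594,-146,83.5 ->cm [-0.1  -0.1  11.22]
```

```bash
python3 -m pendant '{"grip":[1,1,1,1,1,1,1,1,1,1,1,1,1],"translation":[[-0.1,0,1.5],[-0.1,0,4],[-0.1,0,6.5],[-0.1,0,8.5],[-0.1,0,9.7],[-0.1,0,10.3],[-0.1,0,10.7],[-0.1,0,10.9],[-0.1,0,11],[-0.1,0,11.1],[-0.1,0,11.2],[-0.1,0,11.3],[-0.1,0,11.3]],"angular":[[0,0,0],[0,0,0],[0,0,0],[0,0,0],[0,0,0],[0,0,0],[0,0,0],[0,0,0],[0,0,0],[0,0,0],[0,0,0],[0,0,0],[0,0,0]]}'
```

```text
time: 19.47
tcp_pos: [0.595, -0.1465, 0.0832]
eef_rot: [3.141, 0.0, 2.674]
wrist_force: [0.6, 0.2, -0.4]
grip_width: 0.0453
grip_force: 20.0
```

```bash
python3 -m pendant '{"grip":[1,1],"translation":[[0,0,0.1],[0,0,0.1]],"angular":[[0,0,0],[0,0,0]]}'
```

```text
time: 19.63
tcp_pos: [0.5951, -0.1466, 0.0826]
eef_rot: [3.141, 0.001, 2.674]
wrist_force: [0.2, 0.8, 3.4]
grip_width: 0.0461
grip_force: 20.0
```

```bash
python3 -m pendant '{"grip":[1,1,0.2,0,-0.3,-0.6,-0.7,-0.7,-0.7,-0.7,-0.7,-0.7],"translation":[[0,0,0.05],[0,0,0.05],[0,0,0],[0,0,0],[0,0,0],[0,0,0],[0,0,0],[0,0,-1.5],[0,0,-4],[0,0,-7.5],[0,0,-11],[0,0,-12]],"angular":[[0,0,0],[0,0,0],[0,0,0],[0,0,0],[0,0,0],[0,0,0],[0,0,0],[0,0,0],[0,0,0],[0,0,0],[0,0,0],[0,0,0]]}'
python3 - <<'E'
from meas import *
c=camera_info("wrist"); p,d=grab_frame("wrist"); cv2.imwrite("pics/w5.png",p[:,:,::-1])
E
python3 rel.py 472,188.5,195
```

```text
time: 20.63
tcp_pos: [0.5976, -0.1474, 0.2074]
eef_rot: [3.14, 0.009, 2.674]
wrist_force: [1.8, -0.5, 0.1]
grip_width: 0.0797
grip_force: 0.0
tcp [ 597.7 -147.4  207.3] t 20.7
472,188.5,195 ->cm [26.38 24.32  1.  ]
```

View pics/w5.png

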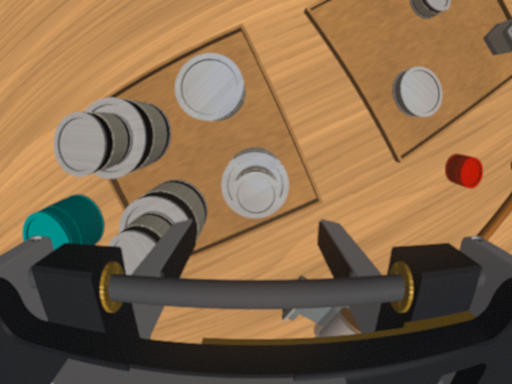

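HSa stands inside the recess of its small base at (255,190), and both large kits stand too. Last is HSb.

```bash
python3 -m pendant '{"grip":[-0.8,-0.8,-0.8,-0.8,-0.8,-0.8,-0.8,-0.8,-0.8,-0.8,-0.8,-0.8,-0.8,-0.8,-0.8,-0.8],"translation":[[1,1,0],[3,3,0],[5.5,5,0],[8,7.5,0],[10.5,10,0],[13,12.5,0],[15.5,15,0],[18,17,0],[20.5,19,0],[22.5,21,0],[24.5,23,1],[25.7,24.1,3],[26.1,24.4,5.5],[26.1,24.4,7.5],[26.1,24.4,7.5],[26.1,24.4,7.5]],"angular":[[0,0,0],[0,0,0],[0,0,0],[0,0,0],[0,0,0],[0,0,0],[0,0,0],[0,0,0],[0,0,0],[0,0,0],[0,0,0],[0,0,0],[0,0,0],[0,0,0],[0,0,0],[0,0,0]]}'; python3 rel.py 472,188.5,16
python3 - <<'E'
from meas import *
c=camera_info("wrist"); p,d=grab_frame("wrist"); wlid(p,c,258,202,.046,45)
E
```

```text
time: 22.02
tcp_pos: [0.4691, 0.189, 0.1245]
eef_rot: [-3.138, -0.005, 2.674]
wrist_force: [0.6, -0.4, -0.8]
grip_width: 0.0846
grip_force: 0.0
tcp [469.1 189.  124.5] t 22.0
472,188.5,16 ->cm [-0.34  0.13 10.85]
wrist lid 470.7 190.1 dia 50.7
```

```bash
python3 -m pendant '{"grip":[-0.8,-0.8,-0.8,-0.8,-0.8,-0.8,-0.8,1,1,1,1,1,1,1,1,1,1,1,1,1],"translation":[[-0.1,0,3],[-0.1,0,6],[-0.1,0,9],[-0.1,0,10.4],[-0.1,0,10.8],[-0.1,0,10.8],[-0.1,0,10.8],[-0.1,0,10.8],[-0.1,0,10.8],[-0.1,0,10.8],[-0.1,0,10.8],[-0.1,0,10.8],[-0.1,0,10.8],[-0.1,0,10.8],[-0.1,0,10.8],[-0.1,0,10],[-0.1,0,7],[-0.1,0,3.5],[-0.1,0,0],[-0.1,0,-3.5]],"angular":[[0,0,0],[0,0,0],[0,0,0],[0,0,0],[0,0,0],[0,0,0],[0,0,0],[0,0,0],[0,0,0],[0,0,0],[0,0,0],[0,0,0],[0,0,0],[0,0,0],[0,0,0],[0,0,0],[0,0,0],[0,0,0],[0,0,0],[0,0,0]]}' 20; python3 rel.py 477,-142,195
```

```text
time: 23.73
tcp_pos: [0.4722, 0.1884, 0.1637]
eef_rot: [-3.141, -0.001, 2.674]
wrist_force: [0.8, 0.8, -1.2]
grip_width: 0.0459
grip_force: 20.0
tcp [472.2 188.4 163.7] t 23.7
477,-142,195 ->cm [-15.32 -29.28  -3.13]
```

```bash
python3 -m pendant '{"grip":[1,1,1,1,1,1,1,1,1,1,1,1,1,1,1,1,1,1],"translation":[[-0.3,-0.5,-1],[-1,-1.5,-2],[-2,-3.5,-3],[-3,-6,-3.5],[-4.3,-8.3,-3.5],[-5.6,-10.8,-3.5],[-7,-13.5,-3.5],[-8.5,-16.3,-3.5],[-10,-19,-3.5],[-11.3,-21.5,-3.5],[-12.5,-24,-3.5],[-13.6,-26,-3.5],[-14.5,-27.6,-3.5],[-15,-28.7,-3.5],[-15.3,-29.3,-3.5],[-15.3,-29.3,-3.5],[-15.3,-29.3,-3.5],[-15.3,-29.3,-3.5]],"angular":[[0,0,0],[0,0,0],[0,0,0],[0,0,0],[0,0,0],[0,0,0],[0,0,0],[0,0,0],[0,0,0],[0,0,0],[0,0,0],[0,0,0],[0,0,0],[0,0,0],[0,0,0],[0,0,0],[0,0,0],[0,0,0]]}'; python3 rel.py 477,-142,83.5
```

```text
time: 25.23
tcp_pos: [0.477, -0.141, 0.1967]
eef_rot: [3.141, -0.001, 2.674]
wrist_force: [0.8, -0.0, -0.8]
grip_width: 0.0451
grip_force: 20.0
tcp [ 477.  -141.   196.7] t 25.2
477,-142,83.5 ->cm [-0.06 -0.1  11.32]
```

```bash
python3 -m pendant '{"grip":[1,1,1,1,1,1,1,1,1,1,1,1,1],"translation":[[0,0,1.5],[0,0,4],[0,0,6.5],[0,0,8.5],[0,0,9.7],[0,0,10.3],[0,0,10.7],[0,0,10.9],[0,0,11.1],[0,0,11.2],[0,0,11.3],[0,0,11.4],[0,0,11.4]],"angular":[[0,0,0],[0,0,0],[0,0,0],[0,0,0],[0,0,0],[0,0,0],[0,0,0],[0,0,0],[0,0,0],[0,0,0],[0,0,0],[0,0,0],[0,0,0]]}'
```

```text
time: 26.32
tcp_pos: [0.4779, -0.1421, 0.0846]
eef_rot: [3.141, 0.002, 2.674]
wrist_force: [-1.0, 1.5, 6.8]
grip_width: 0.0458
grip_force: 20.0
```

```bash
python3 -m pendant '{"grip":[1,1],"translation":[[0,0,0.1],[0,0,0.1]],"angular":[[0,0,0],[0,0,0]]}'
```

```text
time: 26.48
tcp_pos: [0.478, -0.1422, 0.0846]
eef_rot: [3.141, 0.002, 2.674]
wrist_force: [-4.7, 1.5, 14.3]
grip_width: 0.0455
grip_force: 20.0
```

The contact height matches this grasp, which held the tin about 2 mm lower than the last one, so it is on the recess floor. I release.

```bash
python3 -m pendant '{"grip":[1,1,0.2,0,-0.3,-0.6,-0.7,-0.7,-0.7,-0.7,-0.7,-0.7,-0.7],"translation":[[0,0,-0.1],[0,0,-0.1],[0,0,-0.1],[0,0,-0.1],[0,0,-0.1],[0,0,-0.1],[0,0,-0.1],[0,0,-1.5],[0,0,-4],[0,0,-7.5],[0,0,-11],[0,0,-13],[0,0,-13]],"angular":[[0,0,0],[0,0,0],[0,0,0],[0,0,0],[0,0,0],[0,0,0],[0,0,0],[0,0,0],[0,0,0],[0,0,0],[0,0,0],[0,0,0],[0,0,0]]}'
python3 -m pendant '{"grip":[-1,-1,-1,-1,-1,-1,-1,-1,-1,-1,-1,-1,-1,-1],"translation":[[3,3,0],[6,6,0],[9,9,0],[12,12,0],[15,15,0],[18,18,0],[21,21,0],[23,24,0],[25,27,0],[25,30,0],[25,30,0],[25,30,0],[25,30,0],[25,30,0]],"angular":[[0,0,0],[0,0,0],[0,0,0],[0,0,0],[0,0,0],[0,0,0],[0,0,0],[0,0,0],[0,0,0],[0,0,0],[0,0,0],[0,0,0],[0,0,0],[0,0,0]]}'
python3 - <<'E'
from meas import *
p,d=grab_frame("top"); c=camera_info("top")
z=lambda b,h:.004+b+h
S=dict(HLb_onBLa=(338,176,z(.0925,.062)),HLa_onBLb=(335,220,z(.0925,.062)),HSa_on=(295,175,z(.0655,.042)),HSb_on=(293,217,z(.0655,.042)),
 **{k:v for k,v in SEEDS.items() if k[0] in "Bpt"})
tins(d,c,S)
q,_=grab_frame("scene")
cv2.imwrite("pics/end.png",np.vstack([cv2.resize(p[150:250,115:415,::-1],(780,260)),cv2.resize(q[105:205,180:320,::-1],(455,325))[:, :].copy() if 0 else cv2.copyMakeBorder(cv2.resize(q[95:205,180:320,::-1],(413,325)),0,0,0,367,0)]))
E
```

```text
time: 27.57
tcp_pos: [0.4802, -0.1432, 0.2166]
eef_rot: [3.141, 0.01, 2.674]
wrist_force: [0.8, -0.5, 0.1]
grip_width: 0.0801
grip_force: 0.0
time: 28.73
tcp_pos: [0.3888, 0.2373, 0.2112]
eef_rot: [-3.14, -0.001, 2.673]
wrist_force: [0.5, -0.2, -0.6]
grip_width: 0.0937
grip_force: 0.0
HLb_onBLa [342.  174.8] dia 57 [ 590. -267.  159.] zmed 157
HLa_onBLb [338.6 217.7] dia 58 [ 475. -259.  159.] zmed 157
HSa_on [296.2 173.6] dia 46 [ 595. -147.  111.] zmed 109
HSb_on [293.6 215.8] dia 46 [ 477. -142.  111.] zmed 110
put [210.2 177.5] dia 68 [585. 103.  30.] zmed 28
thin [137.7 183.7] dia 62 [558. 308.  68.] zmed 69
BSa [295.4 175.3] dia 73 [ 594. -147.   74.] zmed 73
BSb [293.  216.1] dia 73 [ 477. -143.   74.] zmed 72
BLa [337.7 177.6] dia 86 [ 588. -264.  101.] zmed 99
BLb [334.9 218.1] dia 87 [ 474. -258.  101.] zmed 100
```

View pics/end.png

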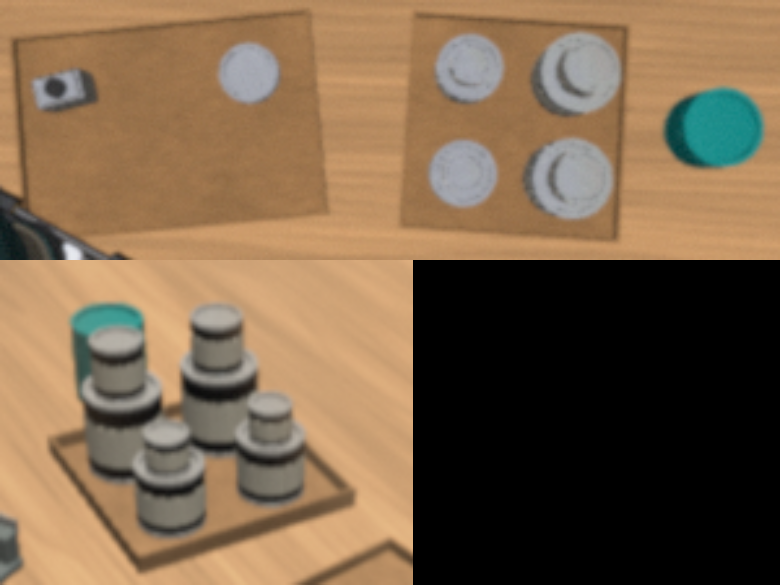

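All four kits stand upright in the tray (lower crop), with centres within about 3 mm and heights as expected. The base, putty and thinner tins have not moved, and the gripper is clear.

```bash
python3 -c "from rig import *; print(sign_off())"
```

```text
the job is handed in; nothing more can be done
None
```

All four paint kits are made up and handed in at about 29 s: each hardener measured within about 4 mm of its base's centre and at seated height, and the base, putty and thinner tins measured where they started; the hand-in returned no verdict.

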